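Clamp a tight gift box on the one-handed opening board and draw off its deep lid

TASK

Open the wooden gift box that stands on the opening board: slide the board's moving jaw fully up against the foot of the box, so that both jaws' steel plates reach over the foot and hold it down, then draw the tight, deep lid straight up off the base until it is clear of the two dropper bottles inside. Set the lid down gently, upright and open end down, on the bare worktop off the board, leaving the base clamped with both bottles standing in it and everything else on the worktop where it is.

Things in the scene. Friction and masses are not known exactly. Their poses are not given: they have to be found in the camera images.
- clamp_board: opening board: light wooden slab 140 (x) x 280 (y) mm fixed to the worktop, top face 20 mm up. Origin: centre of underside, z up. Fixed jaw at its +y end: 110 mm wide, 35 mm high, face looking to -y at board y = +100 mm; a 5 mm steel plate overhangs the face by 6 mm, 10 mm above the board's top: the box's 8 mm foot slips under. (A wall cabinet hangs beyond world x = 0.58 m, from 0.47 m up)
- jaw (a joint): moving jaw: flat carriage 100 x 100 mm with a like overhanging plate and a knob. Value in m: 0 = fully back, grows along board +y; jaw face at board y = -35 mm + value. Runs stiffly (5 N, about 8 N pushing the box), stays where left. It pushes the box square against the fixed jaw and stops at about 0.055 (faces 80 mm apart, box then at board y = +60 mm). Range 0 to 0.060
- jaw_knob (a point): mid-height of the moving jaw's knob, an upright dark wooden cylinder 28 mm in diameter: its top is 18 mm above this point, the carriage begins 28 mm below it. It moves with the jaw, 75 mm behind (board -y of) the jaw's face
- box_base: base of the gift box, 0.25 kg. Origin: centre of underside, z up. Foot 110 (x) x 80 (y) x 8 mm, 9 mm proud of the lid all round; on it a collar 83.5 x 53.5 mm, top 68 mm above the underside, with two pockets along x and sprung cork pads that grip the lid's inside (about 10 N to draw it off, more than base and bottles weigh: unclamped, the base comes up with the lid)
- box_lid: lid of the gift box, dark wood, 0.14 kg, 92 (x) x 62 (y) mm outside, 110 mm tall, walls 3 mm, open below, a plain brass plate in its top. Origin: centre of the open lower rim, z up. Shut, the rim rests on the foot, 8 mm above the base's underside. Free of the collar after 60 mm of lift, clear of the bottles after 105 mm. Grip it across its 62 mm width near the top
- bitters_near: small amber dropper bottle, 33 mm in diameter, 102 mm tall, standing in the base's pocket at base x = -19.5 mm; origin: centre of its underside, z up
- bitters_far: a like dropper bottle in the pocket at base x = +19.5 mm; origin: centre of its underside, z up
- jigger: bystander: steel two-ended bar measure, 43 mm wide, 78 mm tall; origin: centre of its underside
- salt_shaker: bystander: glass salt shaker with a metal top, 44 mm wide, 90 mm tall; origin: centre of its underside
- shot_glass: bystander: clear shot glass, 48 mm wide, 61 mm tall; origin: centre of its underside
- olive_jar: bystander: glass jar with a pale lid, 63 mm wide, 110 mm tall; origin: centre of its underside
- corkscrew: bystander: standing wing corkscrew, 46 x 83 mm, 153 mm tall; origin: centre of its underside
- bar_spoon: bystander: spoon lying flat, 134 x 29 x 12 mm; origin: centre of its underside
Mind the look-alikes: they are no part of the job. What is shaped like the box_base but purple or red is not meant.

How it is judged:
On the way, in this order (a step that is already met when the one before it is completed fails the run):
1. the moving jaw is slid home against the foot, which lies under both plates, with the lid still on (value of joint jaw above 0.051 m and z of box_base in the frame of clamp_board below 0.0235 m and y of box_base in the frame of clamp_board between 0.055 and 0.065 m and angle between the y axis of box_base and the y axis of clamp_board, either way round below 0.06 rad and z of box_lid in the frame of box_base below 0.015 m), for 0.2 s.
2. the lid is drawn up clear of the collar and the bottles while the clamped base stays down (value of joint jaw above 0.051 m and z of box_base in the frame of clamp_board below 0.0235 m and y of box_base in the frame of clamp_board between 0.055 and 0.065 m and angle between the y axis of box_base and the y axis of clamp_board, either way round below 0.06 rad and z of box_lid in the frame of box_base above 0.11 m), for 0.1 s.
At the end, for the whole second after the job is handed in: Jaw home (0.051 or more); base flat and square in the clamp (5 mm, 0.06 rad, lifted under 3.5 mm), both bottles upright in its pockets (0.15 rad); lid at rest on the worktop itself, off the board, open end down, level (0.05 rad), rim within 6 mm of the worktop (value of joint jaw above 0.051 m and z of box_base in the frame of clamp_board below 0.0235 m and y of box_base in the frame of clamp_board between 0.055 and 0.065 m and angle between the y axis of box_base and the y axis of clamp_board, either way round below 0.06 rad and angle between each of bitters_near, bitters_far's own z axis and vertical below 0.15 rad and z of each of bitters_near, bitters_far in the frame of box_base below 0.014 m and horizontal distance between each of bitters_near, bitters_far and box_base below 0.03 m and height (world z) of box_lid below 0.006 m and angle between box_lid's own z axis and vertical below 0.05 rad and horizontal distance between box_lid and box_base above 0.1 m and linear speed of each of box_lid, box_base below 0.02 m/s); the robot touches nothing.
It fails at once if the base is lifted off the board (more than 6 mm) (z of box_base in the frame of clamp_board above 0.026 m).
It fails at once if the lid is cocked (more than 0.15 rad) while still on the collar, instead of being drawn straight up (angle between the z axis of box_lid and the z axis of box_base, either way round above 0.15 rad and z of box_lid in the frame of box_base below 0.05 m).
It fails at once if the lid is dropped or slammed down (faster than 0.5 m/s close above the worktop) (height (world z) of box_lid below 0.06 m and linear speed of box_lid above 0.5 m/s).
It fails at once if a bottle is tipped (angle between any of bitters_near, bitters_far's own z axis and vertical above 0.35 rad).
It fails at once if a bystander is moved by more than 20 mm (distance of any of jigger, salt_shaker, shot_glass, olive_jar, corkscrew, bar_spoon from where it was at the start of the episode above 0.02 m).
It also fails if it takes over 66 s, if anything falls off the work surface, if the arm or the gripper's body presses on something with over 40 N, if the wrist force passes 120 N, or if a joint passes its speed limit or range.

ROBOT

A 6-joint arm with a two-finger parallel gripper is mounted at the origin on a cart in front of the work surface, level with it; the furniture and walls round the work are solid. World frame = base frame: x ahead of the robot, y to its left, z up, the work surface at z = 0. Lengths are in m, angles in rad, forces in N, time in s.
With the tool pointing down it reaches from about 0.25 to 0.725 m from the base axis. Payload 4 kg.
Tool frame: the origin (TCP) lies between the finger pads; the fingertips stand 11 mm ahead of it and the grasp point (between the pads) lies 8 mm behind it (tcp_to_tips is the z of the fingertips in the tool frame, in m); z points along the fingers, y is the direction in which the jaws open and shut (so a half turn about z gives the same grasp; the last joint's range is limited). The gripper opens to 85 mm and grips with 20 to 120 N. Pads are 22 mm wide; open, the fingers measure 114 mm over their backs; the gripper's body (76 mm by 85 mm) begins 54 mm behind the grasp point. The pads swing forward as they close: fully open they stand 13 mm farther back than shut.
Start: joints at [-1.121, 0.241, 0.005, 1.335, 0, 1.571], TCP at [0.217, -0.45, 0.242] pointing down, gripper open.
Joint ranges: [-2.72, 2.72], [-1.05, 1.87], [-1.09, 1.28], [-1.99, 2.15], [-1.42, 1.44], [-3.14, 3.14]. Speed limits (rad/s): [2.79, 2.79, 3.14, 3.14, 3.14, 3.14].

INTERFACE

Orientations are given as a unit quaternion [x, y, z, w].
In Python, from workcell import * gives the robot as it stands.
- The arm moves only by the tool move_arm, never from a script. Its argument "moves" is a list that holds one entry, the list of rows, each a list of 7 numbers: the shift along the world's x, y, z in units of 500 mm (1.0 is 500 mm), then the turn, a rotation vector about the world's x, y, z in units of 30 degrees (1.0 is 30 degrees), then the closure, from -1 (fully open) to 1 (shut), so that 0 is half open. A call has 1 to 8 rows; each row shifts and turns the pose as measured when the row begins; what a row does not reach is not made up. A row lasts 1/12 s, in which the tool goes at most 41.7 mm and 7.16 degrees, less where a joint would pass 70% of its speed; a pose out of reach is approached as far as the arm can. A call with a number of a shift or a turn outside -1 to 1 is refused whole. A call with a gripper value outside its range is refused whole. The fingers move at their own pace and stop on an object; the grip force is fixed at half the most. Time passes only in rows, so rows that do not move let the fingers close. It gives the time, the measured TCP pose, the force and the opening at its end, in the units of the state.
- get_obs(): the state, without advancing time (a new reading comes with each control period).
- camera(name): name is "side" or "top" or "wrist"; returns a dict with "pixels" (480x640x3 uint8, red, green, blue), "range_z" (480x640 float32, m along the optical axis (not along the pixel's ray), 0 where there is no reading), "fx", "fy", "cx", "cy" (pixels), "extrinsics" (4x4, takes a point from camera to world coordinates). Camera axes: x right, y down, z forward; pixel columns grow to the right and rows downward; lengths in m; the calibration is good to about 2 mm. A picture is of the moment at which its call begins.
- job_done(): hands the job in, once; it reports no verdict.
The state is a dict: "clock": time; "joint_pos": joint angles; "joint_vel": joint speeds; "tau": joint torques, N m; "eef_pos": TCP position; "tool_rot": TCP orientation; "ft_force": force on the tool from outside, world axes, zero at the start; "ft_torque": the same for the moment, N m; "grip_width": finger opening in m.
Only numpy, scipy, OpenCV 4.12 (cv2) and the standard library are available. Lean on these libraries where they do the work, as an engineer would, in place of code of your own. Each camera call takes 0.05 s, during which the arm holds its last target.

## Working session

There is one attempt and no reset: what is moved stays moved. The work goes in short steps, Python scripts to look and compute and a tool call to move; the robot and the scene stay as the last step left them, time stands still between calls to the robot, and variables do not carry over. Pictures are saved under pics/ and viewed, and the job is handed in when it is done.

Besides the shell and the picture viewer there is one more tool, called as a command line: name --argument value ..., lists and objects as JSON in quotes. move_arm: Moves the arm, as the interface text tells. Shifts and turns lie within -1 to 1; 1 stands for 500 mm of shift or 30 degrees of turn. Its arguments: {"type":"object","properties":{"moves":{"type":"array","items":{"type":"array","items":{"type":"array","items":{"type":"number"}}}}},"required":["moves"]}

```bash
mkdir -p pics; ls; python3 - <<'E'
from workcell import *
import cv2,numpy as np
print(get_obs())
for n in ["side","top","wrist"]:
    c=camera(n); cv2.imwrite(f"pics/{n}0.png",c["pixels"][:,:,::-1]); np.savez(f"{n}0.npz",**c)
    print(n,c["fx"],c["fy"],c["cx"],c["cy"]); print(np.round(c["extrinsics"],3))
E
```

```text
pics
{'clock': 0.0, 'joint_pos': array([-1.12100582e+00,  2.41400142e-01,  3.68568549e-03,  1.33520553e+00,
       -2.05300078e-06,  1.57081852e+00]), 'joint_vel': array([-0.0004671 , -0.00013074, -0.00022507, -0.00307029, -0.00133846,
        0.00037756]), 'tau': array([ 4.05838982e-04, -3.72320902e+01,  2.52405417e+01,  1.70229084e-02,
        1.12695411e-04,  1.28329893e-05]), 'eef_pos': array([ 0.21711397, -0.44970198,  0.24140465]), 'tool_rot': array([ 9.74819395e-01,  2.22993315e-01, -2.37804969e-04, -1.03485988e-03]), 'ft_force': array([-0.70319334,  0.68442248,  0.67859248]), 'ft_torque': array([-0.01478616,  0.02654002,  0.02166009]), 'grip_width': 0.08546468359265173}
side 449.51486709522527 449.51486709522527 322.1214537756001 232.5174822327573
[[-0.803 -0.43   0.413 -0.119]
 [-0.596  0.568 -0.568  0.774]
 [ 0.01  -0.702 -0.712  1.119]
 [ 0.     0.     0.     1.   ]]
top 601.2362760676152 601.2362760676152 316.6361811394333 237.16649883771234
[[ 0.028 -0.988  0.149  0.259]
 [-0.999 -0.03  -0.01  -0.036]
 [ 0.015 -0.149 -0.989  1.682]
 [ 0.     0.     0.     1.   ]]
wrist 351.89374845555557 351.89374845555557 323.6142015147669 239.34873453353487
[[ 0.435 -0.854 -0.286  0.289]
 [-0.9   -0.413 -0.137 -0.415]
 [-0.002  0.317 -0.949  0.373]
 [ 0.     0.     0.     1.   ]]
```

View pics/side0.png

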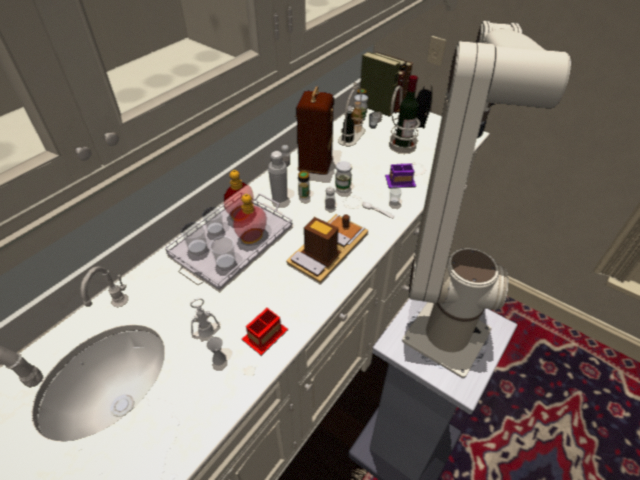

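View pics/top0.png

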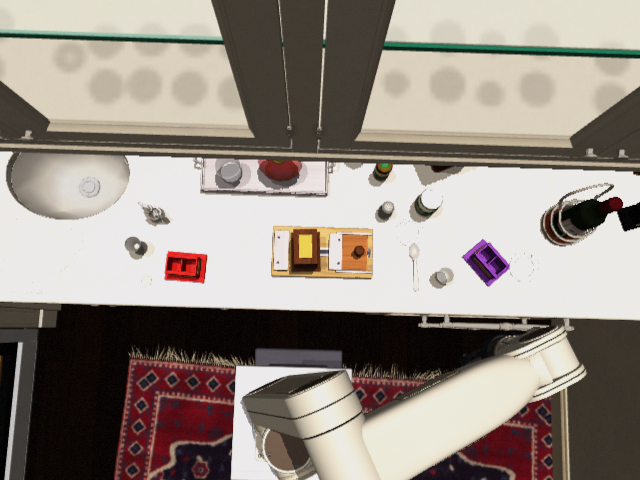

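The side view shows the dark box on the board at (320,240), and the top view shows it at (305,250) with the knob at (360,252). The things that could be mistaken for it are the red base (top 186,266; side 265,328) and the purple base (top 486,263; side 402,175). I choose the dark one on the board and will check it in a crop.

```bash
cat > h.py <<'E'
import numpy as np,cv2
def pts(c):
    v,u=np.mgrid[0:480,0:640]; z=c["range_z"]
    P=np.stack([(u-c["cx"])/c["fx"]*z,(v-c["cy"])/c["fy"]*z,z,np.ones_like(z)],-1)
    W=(P@np.asarray(c["extrinsics"]).T)[...,:3]; W[z==0]=np.nan; return W
def proj(c,p):
    T=np.linalg.inv(c["extrinsics"]); q=T[:3,:3]@np.array(p)+T[:3,3]
    return c["fx"]*q[0]/q[2]+c["cx"], c["fy"]*q[1]/q[2]+c["cy"]
def ray(c,u,v,h):
    E=np.asarray(c["extrinsics"]); d=E[:3,:3]@np.array([(u-c["cx"])/c["fx"],(v-c["cy"])/c["fy"],1]); o=E[:3,3]
    return o+d*(h-o[2])/d[2]
def rect(W,m):
    k,l,s,_=cv2.connectedComponentsWithStats(m.astype(np.uint8)); i=1+np.argmax(s[1:,4]); p=W[l==i][:,:2].astype(np.float32)
    return cv2.minAreaRect(p*1000), len(p), np.nanmedian(W[l==i],0)
E
python3 - <<'E'
from h import *
t=dict(np.load("top0.npz")); s=dict(np.load("side0.npz"))
im=t["pixels"]; cr=cv2.resize(im[215:295,250:460],None,fx=3.8,fy=3.8,interpolation=cv2.INTER_CUBIC)
cv2.imwrite("pics/ctop.png",cr[:,:,::-1])
cr=cv2.resize(s["pixels"][180:300,250:440],None,fx=4,fy=4,interpolation=cv2.INTER_CUBIC)
cv2.imwrite("pics/cside.png",cr[:,:,::-1])
for n,c in (("top",t),("side",s)):
    W=pts(c); hs=cv2.cvtColor(c["pixels"],cv2.COLOR_RGB2HSV)
    z=W[...,2]
    roi=(W[...,0]>.2)&(W[...,0]<.55)&(abs(W[...,1])<.3)
    print(n,"worktop z",np.nanmedian(z[roi&(abs(z)<.015)]))
    for lo,hi in ((.014,.026),(.03,.045),(.055,.075),(.11,.15)):
        m=roi&(z>lo)&(z<hi)
        if n=="top": m&=(np.mgrid[0:480,0:640][0]>222)
        try: print(lo,rect(W,m))
        except Exception as e: print(lo,e)
    m=roi&(z>.1)&(hs[...,1]>140)&(hs[...,2]>150); print("brass",rect(W,m))
E
```

```text
top worktop z -0.000298997956567959
0.014 (((470.44329833984375, -69.19590759277344), (143.06088256835938, 280.1681213378906), 0.18714293837547302), 1554, array([ 0.45811525, -0.08090044,  0.02023523]))
0.03 (((469.05706787109375, -139.63314819335938), (105.62579345703125, 103.28015899658203), 0.9047688245773315), 819, array([ 0.4676376 , -0.12175928,  0.03362357]))
0.055 (((414.6500244140625, 283.0906677246094), (33.8355827331543, 53.55940628051758), 89.5124740600586), 120, array([0.41815753, 0.27648387, 0.06630593]))
0.11 (((467.232666015625, -22.391143798828125), (93.29740142822266, 62.007774353027344), 3.2505943775177), 868, array([ 0.46574436, -0.02219796,  0.13760963]))
brass (((469.2767639160156, -22.66056251525879), (61.510684967041016, 31.21538543701172), 1.7320879697799683), 304, array([ 0.46840451, -0.02262322,  0.13780034]))
side worktop z 0.0007308973025741405
0.014 (((466.37310791015625, -70.05267333984375), (284.2474060058594, 143.27732849121094), 89.68820190429688), 646, array([ 0.4114831 , -0.03386127,  0.02055652]))
0.03 (((466.38385009765625, 6.529911041259766), (115.44642639160156, 119.1545639038086), 0.8581191897392273), 494, array([0.45884917, 0.03741326, 0.03551087]))
0.055 (((450.47991943359375, -3.6435317993164062), (109.20308685302734, 53.28731918334961), 36.45728302001953), 150, array([0.44693994, 0.00620222, 0.06574163]))
0.11 (((465.9996032714844, -22.322582244873047), (95.59713745117188, 68.78083038330078), 4.4913201332092285), 633, array([ 0.4587597, -0.012385 ,  0.1374548]))
brass (((466.27215576171875, -23.30032730102539), (66.0999984741211, 41.60106658935547), 10.740915298461914), 172, array([ 0.46571325, -0.02255606,  0.13938516]))
```

View pics/ctop.png

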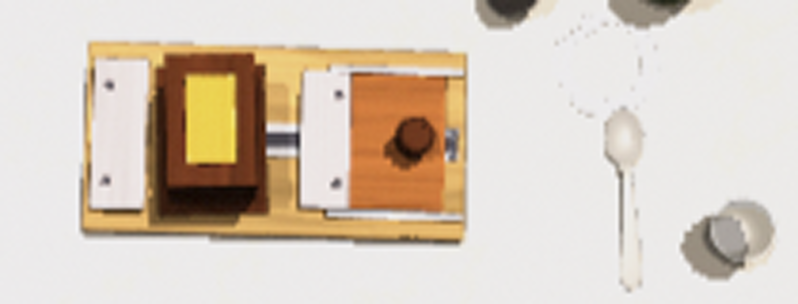

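View pics/cside.png

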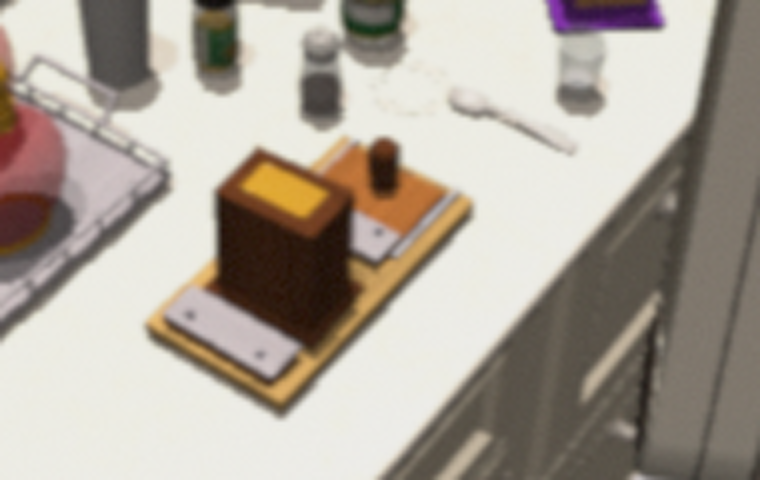

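The crops confirm it: the dark box with the brass plate stands on the board, with the fixed jaw at its left and the carriage and knob at its right. Next I measure the knob and the free spot for the lid.

```bash
python3 - <<'E'
from h import *
t=dict(np.load("top0.npz")); s=dict(np.load("side0.npz"))
for n,c in (("top",t),("side",s)):
    W=pts(c);z=W[...,2]
    roi=(W[...,0]>.43)&(W[...,0]<.51)&(W[...,1]>-.21)&(W[...,1]<-.1)
    m=roi&(z>.045)&(z<.1); print(n,"knob",rect(W,m),np.nanmax(z[m]))
    m=roi&(z>.065)&(z<.1); print(n,"knob top",rect(W,m)) if m.any() else 0
    hs=cv2.cvtColor(c["pixels"],cv2.COLOR_RGB2HSV)
    m=(W[...,0]>.3)&(W[...,0]<.56)&(abs(W[...,1])<.35)&(z>.028)&(z<.038)&(hs[...,1]<50)
    k,l,st,_=cv2.connectedComponentsWithStats(m.astype(np.uint8))
    for i in range(1,k):
        if st[i,4]>60: print("plate",np.round(cv2.minAreaRect((W[l==i][:,:2]*1000).astype(np.float32))[0],1),cv2.minAreaRect((W[l==i][:,:2]*1000).astype(np.float32))[1:])
    m=(W[...,0]>.3)&(W[...,0]<.54)&(W[...,1]>.075)&(W[...,1]<.35)&(z>.008)
    print("stuff +y: min y",np.nanmin(W[...,1][m]))
    for y in np.arange(.08,.3,.02): 
        mm=m&(abs(W[...,1]-y)<.01); print(round(y,2),mm.sum(),W[...,0][mm].min() if mm.any() else '',end='; ')
    print()
E
```

```text
top knob (((468.31768798828125, -167.65467834472656), (25.49032211303711, 25.252059936523438), 9.098700523376465), 90, array([ 0.46734591, -0.16755828,  0.07390681])) 0.08521289773671037
top knob top (((469.2733154296875, -167.26158142089844), (25.7304630279541, 24.55683135986328), 0.9959070086479187), 81, array([ 0.46814378, -0.16807245,  0.07426252]))
plate [469.1  44.6] ((38.766666412353516, 107.4605712890625), 89.9849624633789)
plate [ 471.  -105.2] ((101.45746612548828, 33.56563186645508), 1.3040529489517212)
stuff +y: min y 0.07532354679328768
0.08 8 0.3259622285470736; 0.1 11 0.3143118642914783; 0.12 12 0.33573179014693266; 0.14 12 0.3160120000432905; 0.16 7 0.3180123573576634; 0.18 8 0.31216478138257964; 0.2 4 0.45544701265540893; 0.22 11 0.31931474778675256; 0.24 9 0.33212456577932237; 0.26 159 0.3263041966557386; 0.28 125 0.32567780031695853; 
side knob (((466.95562744140625, -167.19212341308594), (27.21324348449707, 27.457305908203125), 22.7978572845459), 80, array([ 0.46408741, -0.16235819,  0.06816639])) 0.08093034780590824
side knob top (((467.0108337402344, -167.32351684570312), (27.21324348449707, 27.17227554321289), 22.7978572845459), 49, array([ 0.46494828, -0.16491225,  0.07389436]))
plate [ 439.6 -104.7] ((35.941917419433594, 48.967628479003906), 87.42300415039062)
plate [466.3  42.5] ((46.52687072753906, 112.75312042236328), 86.84164428710938)
stuff +y: min y 0.24693972385893959
0.08 0 ; 0.1 0 ; 0.12 0 ; 0.14 0 ; 0.16 0 ; 0.18 0 ; 0.2 0 ; 0.22 0 ; 0.24 1 0.5183934636354185; 0.26 43 0.3730541547367984; 0.28 236 0.3735765480757836;
```

move_arm --moves '[[[0.05,0.056,0,0,0,-0.2,-1],[0.05,0.056,0,0,0,-0.2,-1],[0.05,0.056,0,0,0,-0.2,-1],[0.05,0.056,0,0,0,-0.2,-1],[0.05,0.056,0,0,0,-0.1,-1],[0.05,0.056,0,0,0,0,-1],[0.05,0.056,0,0,0,0,-1],[0.05,0.056,0,0,0,0,-1]]]'

```text
clock: 0.82
eef_pos: [0.4151, -0.2238, 0.2387]
tool_rot: [1.0, -0.027, -0.002, -0.001]
ft_force: [0.6, -0.6, 0.4]
grip_width: 0.085
```

move_arm --moves '[[[0.053,0.057,0,0,0,0.1,-1],[0.05,0.054,0,0,0,0,-1],[0,0,-0.07,0,0,0,-1],[0,0,-0.07,0,0,0,-1],[0,0,-0.07,0,0,0,-1],[0,0,0,0,0,0,-1]]]'

```text
clock: 1.32
eef_pos: [0.4758, -0.1566, 0.1319]
tool_rot: [1.0, 0.009, 0.002, -0.001]
ft_force: [-2.1, 0.7, -1.2]
grip_width: 0.0856
```

```bash
python3 - <<'E'
from workcell import *
import cv2
for n in ["side","wrist"]:
    c=camera(n); p=c["pixels"]
    if n=="side": p=cv2.resize(p[150:310,220:440],None,fx=3.5,fy=3.5)
    cv2.imwrite(f"pics/{n}1.png",p[:,:,::-1])
o=get_obs(); print(o["eef_pos"],o["tool_rot"],o["joint_pos"])
E
```

```text
[ 0.47943998 -0.15844675  0.13779493] [9.99944811e-01 8.18157373e-03 6.58118594e-03 3.52644150e-04] [-0.32126311  0.31220803 -0.18165433  1.06425111  0.00359083  2.80398863]
```

View pics/wrist1.png

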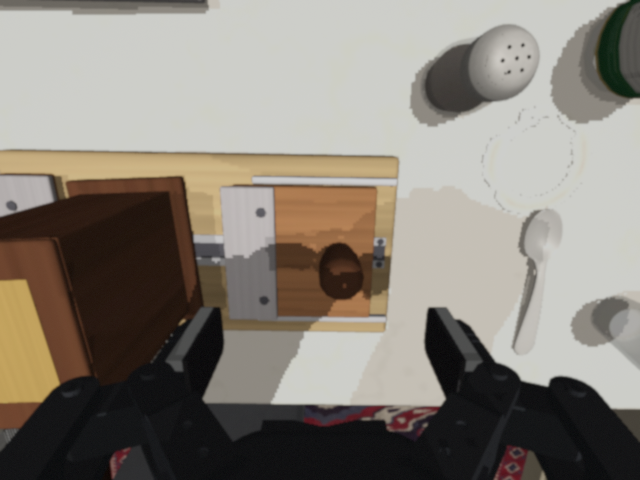

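View pics/side1.png

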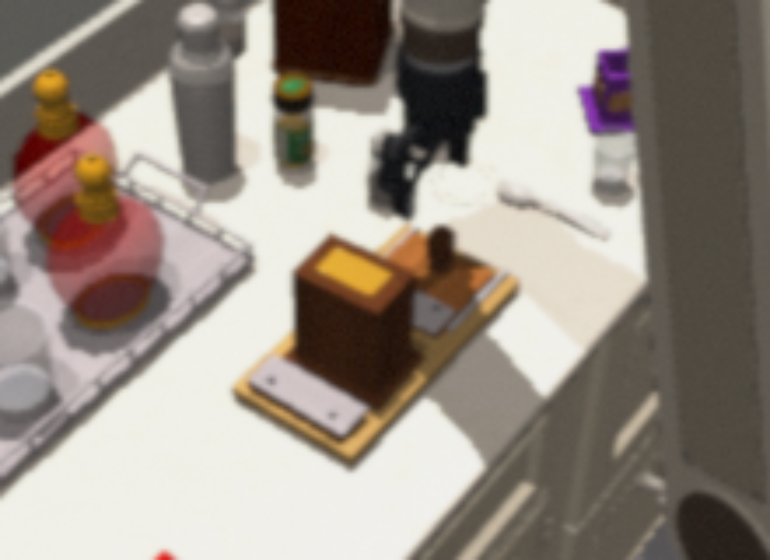

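```bash
python3 - <<'E'
from h import *
from workcell import *
s=dict(np.load("side0.npz"));o=get_obs();print(o["eef_pos"],o["tool_rot"])
u,v=proj(s,o["eef_pos"]);print(u,v,(u-220)*3.5,(v-150)*3.5)
c=camera("wrist"); W=pts(c); z=W[...,2]
m=(W[...,0]>.43)&(W[...,0]<.51)&(W[...,1]>-.21)&(W[...,1]<-.12)&(z>.06)&(z<.1); print(rect(W,m), np.nanmax(z[m]))
m=(W[...,0]>.43)&(W[...,0]<.51)&(W[...,1]>-.16)&(W[...,1]<-.12)&(z>.015)&(z<.045); print(np.nanmedian(z[m]))
E
```

```text
[ 0.47943998 -0.15844675  0.13779493] [9.99944811e-01 8.18157373e-03 6.58118594e-03 3.52644150e-04]
342.20063820044606 202.54335741466198 427.7022337015612 183.90175095131696
(((467.9158630371094, -168.10281372070312), (27.249364852905273, 25.0742130279541), 86.23538970947266), 1615, array([ 0.47031895, -0.16763025,  0.07521723])) 0.0783387049098778
0.030086287769895748
```

move_arm --moves '[[[-0.023,-0.019,0,0,0.025,-0.03,-1],[0,0,0,0,0,0,-1],[0,0,-0.06,0,0,0,-1],[0,0,0,0,0,0,-1],[0,0,0,0,0,0,-1]]]'

```text
clock: 1.88
eef_pos: [0.4754, -0.1749, 0.1213]
tool_rot: [1.0, -0.003, 0.012, 0.005]
ft_force: [1.1, 0.2, 0.5]
grip_width: 0.0854
```

```bash
cat > st.py <<'E'
from workcell import *
from scipy.spatial.transform import Rotation as R
import numpy as np
o=get_obs();M=R.from_quat(o["tool_rot"]).as_matrix()
print("t",round(o["clock"],2),"pos",np.round(o["eef_pos"],4),"toolz",np.round(M[:,2],4),"yaw",round(np.degrees(np.arctan2(M[1,0],M[0,0])),2),"F",np.round(o["ft_force"],1),"w",round(o["grip_width"],4))
tgt=R.from_matrix(np.diag([1.,-1,-1])); print("turn to level (30deg units)",np.round(np.degrees((tgt*R.from_quat(o["tool_rot"]).inv()).as_rotvec())/30,3))
E
python3 st.py; python3 -c "
from workcell import *
camera('wrist')"; python3 st.py
```

```text
t 1.88 pos [ 0.4754 -0.1749  0.1213] toolz [ 0.023  -0.0101 -0.9997] yaw -0.34 F [1.1 0.2 0.5] w 0.0854
turn to level (30deg units) [0.019 0.044 0.012]
t 1.93 pos [ 0.4747 -0.1746  0.1209] toolz [ 0.0215 -0.0096 -0.9997] yaw -0.34 F [-1.1  1.2 -0.1] w 0.0854
turn to level (30deg units) [0.018 0.041 0.011]
```

move_arm --moves '[[[-0.014,0.013,-0.03,0.018,0.041,0.01,-1],[0,0,-0.03,0,0,0,-1],[0,0,-0.03,0,0,0,-1]]]'

```text
clock: 2.18
eef_pos: [0.4716, -0.1695, 0.0811]
tool_rot: [1.0, -0.001, 0.005, 0.002]
ft_force: [0.1, -0.4, 0.3]
grip_width: 0.0854
```

```bash
python3 st.py
```

```text
t 2.18 pos [ 0.4716 -0.1695  0.0811] toolz [ 0.0106 -0.0032 -0.9999] yaw -0.08 F [ 0.1 -0.4  0.3] w 0.0854
turn to level (30deg units) [0.006 0.02  0.003]
```

Next the last 28 mm down, then close on the knob.

move_arm --moves '[[[-0.006,0.003,-0.02,0.006,0.02,0,-1],[0,0,-0.018,0,0.01,0,-1],[0,0,-0.008,0,0,0,-1],[0,0,0,0,0,0,-1]]]'

```text
clock: 2.52
eef_pos: [0.4661, -0.1662, 0.0545]
tool_rot: [1.0, -0.0, -0.006, -0.001]
ft_force: [-0.2, -0.4, 0.5]
grip_width: 0.0851
```

```bash
python3 st.py
```

```text
t 2.52 pos [ 0.4661 -0.1662  0.0545] toolz [-0.0126  0.0029 -0.9999] yaw -0.01 F [-0.2 -0.4  0.5] w 0.0851
turn to level (30deg units) [-0.006 -0.024  0.   ]
```

move_arm --moves '[[[0.002,-0.002,0,0,-0.015,0,1],[0,0,0,0,0,0,1],[0,0,0,0,0,0,1],[0,0,0,0,0,0,1],[0,0,0,0,0,0,1],[0,0,0,0,0,0,1],[0,0,0,0,0,0,1]]]'

```text
clock: 3.1
eef_pos: [0.4684, -0.1678, 0.0562]
tool_rot: [1.0, 0.0, -0.001, -0.001]
ft_force: [1.2, -1.0, -2.2]
grip_width: 0.0266
```

```bash
python3 st.py
```

```text
t 3.1 pos [ 0.4684 -0.1678  0.0562] toolz [-0.0016  0.0018 -1.    ] yaw 0.0 F [ 1.2 -1.  -2.2] w 0.0266
turn to level (30deg units) [-0.003 -0.003 -0.   ]
```

The fingers hold the knob at 26.6 mm. Now I slide the jaw.

move_arm --moves '[[[0,0.012,0,0,0,0,1],[0,0.012,0,0,0,0,1],[0,0.012,0,0,0,0,1],[0,0.012,0,0,0,0,1]]]'

```text
clock: 3.43
eef_pos: [0.4685, -0.1484, 0.0562]
tool_rot: [1.0, -0.002, -0.001, 0.004]
ft_force: [0.5, -5.6, -2.8]
grip_width: 0.0265
```

```bash
python3 st.py
```

```text
t 3.43 pos [ 0.4685 -0.1484  0.0562] toolz [-0.0017 -0.0089 -1.    ] yaw -0.27 F [ 0.5 -5.6 -2.8] w 0.0265
turn to level (30deg units) [ 0.017 -0.003  0.009]
```

move_arm --moves '[[[0,0.012,0,0.015,0,0.008,1],[0,0.012,0,0,0,0,1],[0,0.012,0,0,0,0,1]]]'

```text
clock: 3.68
eef_pos: [0.4684, -0.1338, 0.0562]
tool_rot: [1.0, -0.002, -0.001, 0.005]
ft_force: [-0.2, -7.6, -3.4]
grip_width: 0.0263
```

```bash
python3 st.py
```

```text
t 3.68 pos [ 0.4684 -0.1338  0.0562] toolz [-0.0018 -0.0101 -0.9999] yaw -0.2 F [-0.2 -7.6 -3.4] w 0.0263
turn to level (30deg units) [ 0.019 -0.003  0.007]
```

move_arm --moves '[[[0,0.012,0,0.015,0,0.005,1],[0,0.012,0,0.01,0,0,1],[0,0.012,0,0,0,0,1]]]'

```text
clock: 3.93
eef_pos: [0.4685, -0.1236, 0.0563]
tool_rot: [1.0, -0.003, -0.001, 0.009]
ft_force: [-1.0, -27.5, -6.9]
grip_width: 0.0265
```

```bash
python3 st.py
```

```text
t 3.93 pos [ 0.4685 -0.1236  0.0563] toolz [-0.0025 -0.0174 -0.9998] yaw -0.34 F [ -1.  -27.5  -6.9] w 0.0265
turn to level (30deg units) [ 0.033 -0.005  0.011]
```

The force has risen to 27 N after 44 mm of travel, so the jaw is against its stop. I hold briefly, then release and go up.

move_arm --moves '[[[0,0.008,0,0.01,0,0.005,1],[0,0.004,0,0,0,0,1],[0,0.002,0,0,0,0,1],[0,0,0,0,0,0,-1],[0,0,0,0,0,0,-1],[0,0,0,0,0,0,-1],[0,0,0,0,0,0,-1],[0,0,0,0,0,0,-1]]]'

```text
clock: 4.6
eef_pos: [0.4689, -0.1233, 0.057]
tool_rot: [1.0, -0.005, -0.0, 0.013]
ft_force: [-0.2, -0.7, 0.4]
grip_width: 0.0846
```

```bash
python3 st.py
```

```text
t 4.6 pos [ 0.4689 -0.1233  0.057 ] toolz [-0.0011 -0.0257 -0.9997] yaw -0.53 F [-0.2 -0.7  0.4] w 0.0846
turn to level (30deg units) [ 0.049 -0.002  0.018]
```

move_arm --moves '[[[0,0,0.04,0.03,0,0.01,-1],[0,0,0.07,0.02,0,0.01,-1],[0,0,0.07,0,0,0,-1],[0,0,0.07,0,0,0,-1],[0,0,0.05,0,0,0,-1],[0,0,0,0,0,0,-1]]]'

```text
clock: 5.1
eef_pos: [0.4646, -0.1204, 0.2111]
tool_rot: [1.0, 0.002, -0.004, -0.002]
ft_force: [1.1, -1.2, 0.5]
grip_width: 0.0854
```

```bash
cat > look.py <<'E'
import sys
from h import *
from workcell import *
for n in ["side","top","wrist"]:
    c=camera(n); np.savez(f"{n}{sys.argv[1]}.npz",**c); p=c["pixels"]
    if n=="side": p=cv2.resize(p[170:310,230:420],None,fx=4,fy=4)
    cv2.imwrite(f"pics/{n}{sys.argv[1]}.png",p[:,:,::-1])
    W=pts(c);z=W[...,2]; X=W[...,0];Y=W[...,1]
    roi=(X>.39)&(X<.55)&(Y>-.25)&(Y<.1)
    for nm,m in (("knob",roi&(Y<-.08)&(z>.06)&(z<.085)),("lid top",roi&(Y>-.06)&(Y<.05)&(z>.125)&(z<.15)),("plates/foot",roi&(z>.028)&(z<.04))):
        if m.sum()>20: print(n,nm,rect(W,m))
E
python3 look.py 2; python3 st.py
```

```text
side knob (((466.865966796875, -123.46001434326172), (23.381595611572266, 29.147319793701172), 37.096466064453125), 56, array([ 0.46481951, -0.12108246,  0.07443553]))
side lid top (((467.5177001953125, -8.769638061523438), (95.47445678710938, 66.58480834960938), 1.0880872011184692), 523, array([ 0.46335848, -0.00445277,  0.13840014]))
side plates/foot (((464.7439880371094, -42.00364685058594), (217.55935668945312, 112.34527587890625), 88.99779510498047), 696, array([0.44458092, 0.0257563 , 0.03406199]))
top lid top (((469.4747619628906, -8.974039077758789), (61.88252639770508, 93.16837310791016), 89.60064697265625), 850, array([ 0.46782726, -0.00891249,  0.13762738]))
top plates/foot (((468.0998840332031, 45.12489318847656), (113.7019271850586, 43.94729995727539), 3.5231478214263916), 498, array([0.46643638, 0.04491639, 0.03468926]))
wrist knob (((467.2762145996094, -124.04926300048828), (26.222885131835938, 27.188400268554688), 3.4940457344055176), 977, array([ 0.46906168, -0.12401127,  0.07520969]))
wrist lid top (((466.18316650390625, -9.239791870117188), (63.074951171875, 92.55774688720703), 89.95487213134766), 15541, array([ 0.47260242, -0.01164293,  0.13794809]))
wrist plates/foot (((466.65960693359375, -41.85430908203125), (214.3867950439453, 107.84486389160156), 89.760009765625), 13518, array([ 0.47856391, -0.08365068,  0.03073951]))
t 5.25 pos [ 0.4617 -0.1196  0.2054] toolz [-0.0179  0.007  -0.9998] yaw 0.27 F [-0.2  0.2 -1. ] w 0.0855
turn to level (30deg units) [-0.013 -0.034 -0.009]
```

View pics/side2.png

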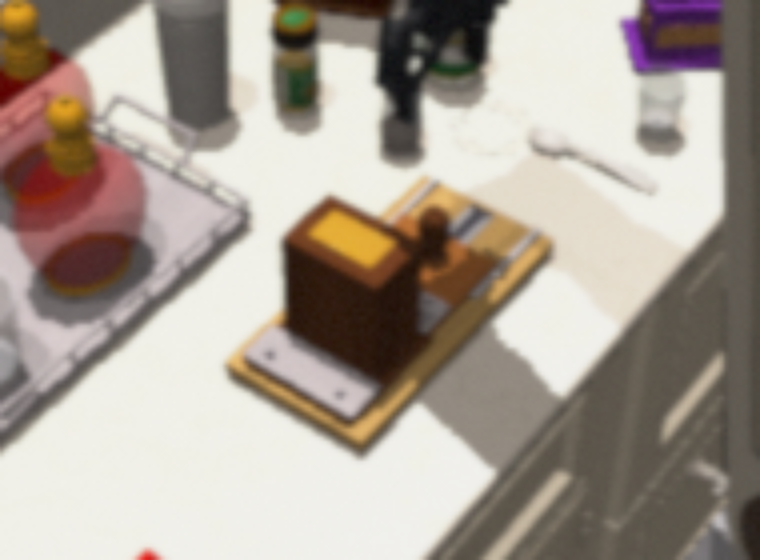

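View pics/wrist2.png

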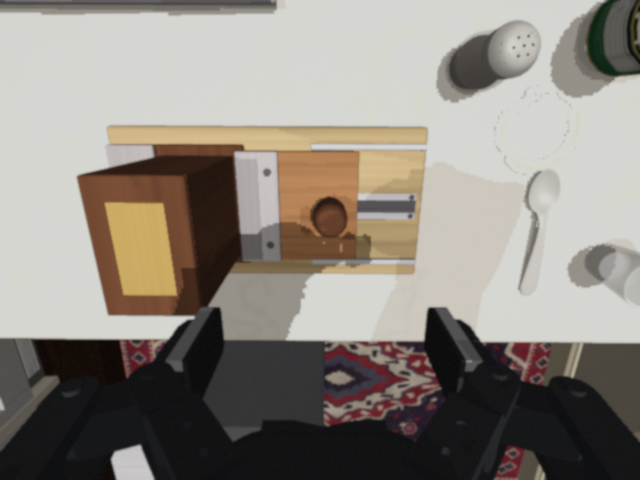

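The side and wrist views show both plates over the foot and the box square. The knob moved 44 mm to y = -0.124, and the lid top is at (0.468, -0.009, 0.138). Next I move over the lid.

move_arm --moves '[[[0.012,0.07,0,-0.013,-0.034,-0.009,-1],[0,0.07,0,0,0,0,-1],[0,0.05,0,0,0,0,-1],[0,0.02,0,0,0,0,-1],[0,0,0,0,0,0,-1]]]'

```text
clock: 5.67
eef_pos: [0.4624, -0.0126, 0.1963]
tool_rot: [1.0, -0.003, -0.008, -0.0]
ft_force: [0.6, 0.4, 0.1]
grip_width: 0.0856
```

```bash
python3 st.py
```

```text
t 5.67 pos [ 0.4624 -0.0126  0.1963] toolz [-1.520e-02  5.000e-04 -9.999e-01] yaw -0.38 F [0.6 0.4 0.1] w 0.0856
turn to level (30deg units) [-0.001 -0.029  0.013]
```

move_arm --moves '[[[0.009,0.006,-0.02,0,-0.029,0.01,-1],[0,0,-0.03,0,0,0,-1],[0,0,-0.03,0,0,0,-1],[0,0,-0.01,0,0,0,-1]]]'

```text
clock: 6.0
eef_pos: [0.4655, -0.0111, 0.1468]
tool_rot: [1.0, 0.0, -0.002, 0.001]
ft_force: [-0.9, -0.2, 0.1]
grip_width: 0.0856
```

```bash
python3 st.py
```

```text
t 6.0 pos [ 0.4655 -0.0111  0.1468] toolz [-0.0043 -0.0021 -1.    ] yaw 0.04 F [-0.9 -0.2  0.1] w 0.0856
turn to level (30deg units) [ 0.004 -0.008 -0.001]
```

move_arm --moves '[[[0.004,0.004,-0.02,0.004,-0.008,0,-1],[0,0,-0.02,0,0,0,-1],[0,0,-0.02,0,0,0,-1],[0,0,-0.006,0,0,0,-1],[0,0,0,0,0,0,-1]]]'

```text
clock: 6.42
eef_pos: [0.4642, -0.0135, 0.1081]
tool_rot: [1.0, -0.002, -0.005, 0.001]
ft_force: [0.1, -0.1, 0.3]
grip_width: 0.0858
```

```bash
python3 st.py; python3 look.py 3
```

```text
t 6.42 pos [ 0.4642 -0.0135  0.1081] toolz [-0.0103 -0.002  -0.9999] yaw -0.24 F [ 0.1 -0.1  0.3] w 0.0858
turn to level (30deg units) [ 0.004 -0.02   0.008]
side knob (((466.43524169921875, -123.06034088134766), (23.63785171508789, 27.56507682800293), 36.580543518066406), 59, array([ 0.46284217, -0.11973024,  0.07330464]))
side lid top (((445.6790771484375, -8.830711364746094), (54.34819412231445, 106.23796844482422), 4.789090156555176), 347, array([ 0.44701746, -0.00792683,  0.13829161]))
side plates/foot (((466.663330078125, -41.058738708496094), (217.79859924316406, 111.39702606201172), 89.94271850585938), 685, array([0.44303974, 0.02594152, 0.03416339]))
top knob (((468.5084228515625, -123.5542221069336), (25.02865982055664, 25.393701553344727), 39.059017181396484), 82, array([ 0.46787693, -0.12381465,  0.07502334]))
top plates/foot (((467.3289794921875, -108.0547866821289), (109.08184814453125, 83.4847640991211), 1.1969603300094604), 576, array([ 0.45888922, -0.10864866,  0.0319269 ]))
wrist knob (((467.6301574707031, -122.50862884521484), (25.312198638916016, 27.10302734375), 17.039627075195312), 2583, array([ 0.46989748, -0.11925933,  0.07488586]))
wrist lid top (((470.8892517089844, -8.908618927001953), (84.10417175292969, 62.360477447509766), 0.20424532890319824), 36860, array([ 0.48305615, -0.00876658,  0.13805935]))
wrist plates/foot (((468.568115234375, -41.79985046386719), (217.6012725830078, 103.35072326660156), 87.90584564208984), 23304, array([ 0.48901173, -0.08752919,  0.03064909]))
```

View pics/side3.png

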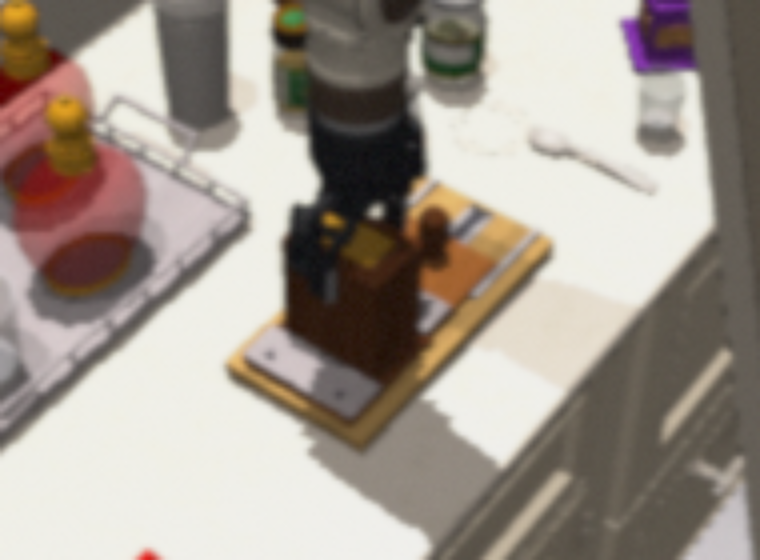

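The fingers straddle the lid. I make a small centring shift and then close.

move_arm --moves '[[[0.007,0.008,0.006,0.004,-0.02,0.008,-1],[0,0,0,0,0,0,-1],[0,0,0,0,0,0,-1]]]'

```text
clock: 6.82
eef_pos: [0.4704, -0.0091, 0.1145]
tool_rot: [1.0, 0.0, 0.004, -0.0]
ft_force: [-0.3, 0.4, 0.1]
grip_width: 0.0852
```

```bash
python3 st.py
```

```text
t 6.82 pos [ 0.4704 -0.0091  0.1145] toolz [ 7.4e-03  4.0e-04 -1.0e+00] yaw 0.03 F [-0.3  0.4  0.1] w 0.0852
turn to level (30deg units) [-0.001  0.014 -0.001]
```

move_arm --moves '[[[-0.002,0,-0.002,0,0.01,0,1],[0,0,0,0,0,0,1],[0,0,0,0,0,0,1],[0,0,0,0,0,0,1],[0,0,0,0,0,0,1],[0,0,0,0,0,0,1]]]'

```text
clock: 7.32
eef_pos: [0.4703, -0.0088, 0.115]
tool_rot: [1.0, 0.001, 0.002, -0.0]
ft_force: [0.5, 0.4, 0.8]
grip_width: 0.0622
```

```bash
python3 st.py
```

```text
t 7.32 pos [ 0.4703 -0.0088  0.115 ] toolz [ 0.0047  0.     -1.    ] yaw 0.07 F [0.5 0.4 0.8] w 0.0622
turn to level (30deg units) [-0.     0.009 -0.002]
```

The grip is 62.2 mm wide with only small forces. I draw straight up.

move_arm --moves '[[[0,0,0.012,0,0,0,1],[0,0,0.014,0,0,0,1],[0,0,0.014,0,0,0,1]]]'

```text
clock: 7.57
eef_pos: [0.4684, -0.0087, 0.1316]
tool_rot: [1.0, 0.001, -0.001, -0.0]
ft_force: [4.2, -0.3, -12.6]
grip_width: 0.0612
```

```bash
python3 st.py
```

```text
t 7.57 pos [ 0.4684 -0.0087  0.1316] toolz [-1.5e-03  3.0e-04 -1.0e+00] yaw 0.07 F [  4.2  -0.3 -12.6] w 0.0612
turn to level (30deg units) [-0.001 -0.003 -0.002]
```

move_arm --moves '[[[0.002,0,0.014,0,0,0,1],[0.001,0,0.016,0,0,0,1],[0.001,0,0.016,0,0,0,1]]]'

```text
clock: 7.82
eef_pos: [0.4691, -0.0087, 0.1546]
tool_rot: [1.0, 0.001, -0.003, -0.0]
ft_force: [2.4, -0.7, -10.9]
grip_width: 0.0612
```

```bash
python3 st.py;python3 look.py 4 | grep knob
```

```text
t 7.82 pos [ 0.4691 -0.0087  0.1546] toolz [-6.5e-03  3.0e-04 -1.0e+00] yaw 0.07 F [  2.4  -0.7 -10.9] w 0.0612
turn to level (30deg units) [-0.    -0.012 -0.002]
side knob (((463.9131774902344, -125.19962310791016), (17.24980926513672, 27.121253967285156), 35.63631820678711), 46, array([ 0.46209883, -0.12182001,  0.07431394]))
top knob (((469.02691650390625, -123.84054565429688), (28.06752586364746, 24.926156997680664), 0.8530107140541077), 86, array([ 0.46813295, -0.12263168,  0.07422464]))
wrist knob (((467.39373779296875, -123.10203552246094), (25.8154354095459, 27.45311737060547), 12.710299491882324), 1588, array([ 0.46943376, -0.11984076,  0.0750258 ]))
```

View pics/side4.png

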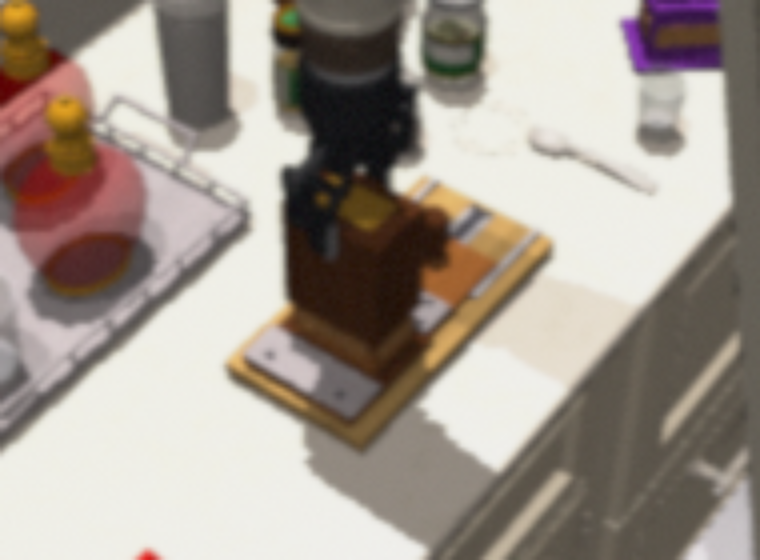

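The lid is rising and the collar shows beneath it. The base stays under the plates. I keep drawing up.

move_arm --moves '[[[0.001,0,0.016,0,-0.01,0,1],[0.001,0,0.016,0,0,0,1],[0,0,0.016,0,0,0,1],[0,0,0.016,0,0,0,1]]]'

```text
clock: 8.3
eef_pos: [0.4703, -0.0087, 0.1924]
tool_rot: [1.0, 0.001, 0.002, -0.0]
ft_force: [0.3, 0.1, -1.5]
grip_width: 0.0611
```

```bash
python3 st.py
```

```text
t 8.3 pos [ 0.4703 -0.0087  0.1924] toolz [ 3.4e-03  4.0e-04 -1.0e+00] yaw 0.08 F [ 0.3  0.1 -1.5] w 0.0611
turn to level (30deg units) [-0.001  0.007 -0.003]
```

move_arm --moves '[[[-0.001,0,0.02,0,0.005,0,1],[0,0,0.02,0,0,0,1],[0,0,0.02,0,0,0,1],[0,0,0.02,0,0,0,1],[0,0,0.02,0,0,0,1],[0,0,0.01,0,0,0,1],[0,0,0,0,0,0,1],[0,0,0,0,0,0,1]]]'

```text
clock: 8.97
eef_pos: [0.4714, -0.0087, 0.2599]
tool_rot: [1.0, 0.001, 0.006, -0.0]
ft_force: [-0.1, 0.2, -1.1]
grip_width: 0.0608
```

```bash
python3 st.py; python3 look.py 5|grep knob
```

```text
t 8.97 pos [ 0.4714 -0.0087  0.2599] toolz [ 1.230e-02  2.000e-04 -9.999e-01] yaw 0.08 F [-0.1  0.2 -1.1] w 0.0608
turn to level (30deg units) [-0.     0.024 -0.003]
side knob (((466.37255859375, -123.4189453125), (23.050983428955078, 23.9757080078125), 72.51578521728516), 59, array([ 0.463675  , -0.11942579,  0.07381367]))
top knob (((469.0302734375, -123.80940246582031), (25.360647201538086, 26.256750106811523), 46.4465446472168), 83, array([ 0.46821951, -0.12453216,  0.07516851]))
wrist knob (((466.77923583984375, -122.96373748779297), (25.789676666259766, 26.535459518432617), 36.42408752441406), 746, array([ 0.46856206, -0.12065737,  0.07508054]))
```

View pics/side5.png

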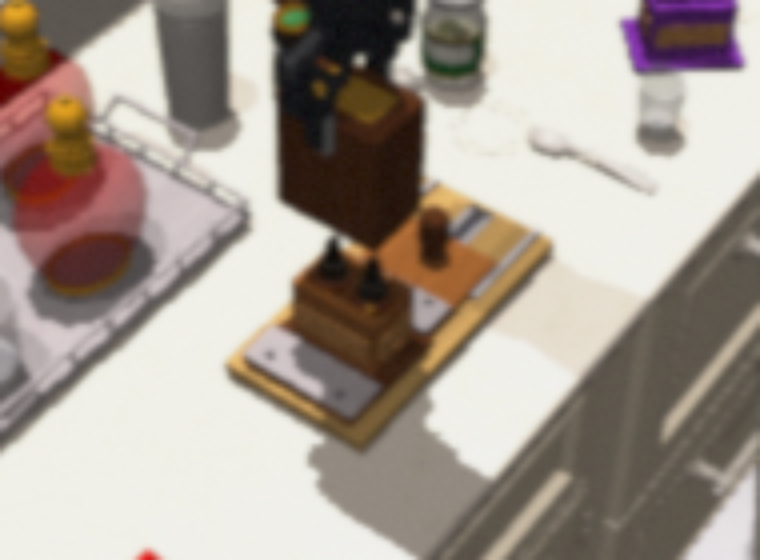

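The lid is clear, with both bottles standing in the base at side-crop (333,262) and (372,285). I carry it to +y, past the board end.

move_arm --moves '[[[-0.008,0.03,0,0,0.02,0,1],[-0.008,0.045,0,0,0,0,1],[-0.008,0.06,0,0,0,0,1],[-0.006,0.065,0,0,0,0,1],[-0.003,0.06,0,0,0,0,1],[0,0.04,0,0,0,0,1],[0,0.02,0,0,0,0,1],[0,0.01,0,0,0,0,1]]]'

```text
clock: 9.78
eef_pos: [0.4564, 0.08, 0.2564]
tool_rot: [0.997, 0.063, -0.006, -0.038]
ft_force: [-0.2, -0.3, -1.0]
grip_width: 0.061
```

```bash
python3 st.py
```

```text
t 9.78 pos [0.4564 0.08   0.2564] toolz [-0.0173  0.0759 -0.997 ] yaw 7.2 F [-0.2 -0.3 -1. ] w 0.061
turn to level (30deg units) [-0.147 -0.024 -0.239]
```

```bash
python3 -c "
from workcell import *
print(get_obs()['joint_pos'])"
```

```text
[ 0.12467592  0.1672831  -0.05306155  1.35820417  0.0775087   3.14066456]
```

Joint 6 has reached its limit. The lid's yaw doesn't matter for setting it down, so I turn the tool to positive yaw, level it, and continue.

move_arm --moves '[[[0,0,0,0,0,0.2,1],[0,0,0,-0.07,-0.01,0.2,1],[0,0,0,-0.05,-0.01,0.2,1],[0,0,0,0,0,0.1,1],[0,0,0,0,0,0,1]]]'

```text
clock: 10.2
eef_pos: [0.4575, 0.0813, 0.2563]
tool_rot: [0.968, 0.253, -0.011, -0.003]
ft_force: [-0.7, 0.1, -0.8]
grip_width: 0.0609
```

```bash
python3 st.py; python3 -c "
from workcell import *
print(get_obs()['joint_pos'])"
```

```text
t 10.2 pos [0.4575 0.0813 0.2563] toolz [-0.0221  0.001  -0.9998] yaw 29.27 F [-0.7  0.1 -0.8] w 0.0609
turn to level (30deg units) [-0.013 -0.041 -0.976]
[ 0.17283129  0.18153335 -0.03375381  1.37707994  0.004768    2.80355809]
```

move_arm --moves '[[[-0.002,0.03,0,0,-0.035,-0.05,1],[-0.002,0.04,0,0,0,-0.05,1],[-0.002,0.04,0,0,0,0,1],[0,0.03,0,0,0,0,1],[0,0.01,0,0,0,0,1],[0,0,0,0,0,0,1]]]'

```text
clock: 10.7
eef_pos: [0.4554, 0.158, 0.2562]
tool_rot: [0.976, 0.22, -0.001, -0.001]
ft_force: [0.4, -0.6, -0.6]
grip_width: 0.0612
```

```bash
python3 st.py; python3 look.py 6 >/dev/null; python3 -c "
from workcell import *
print(get_obs()['joint_pos'])"
```

```text
t 10.7 pos [0.4554 0.158  0.2562] toolz [-0.0024  0.0017 -1.    ] yaw 25.37 F [ 0.4 -0.6 -0.6] w 0.0612
turn to level (30deg units) [-0.004 -0.004 -0.846]
[ 3.30151872e-01  1.99785222e-01 -1.10130669e-02  1.36203754e+00
  1.84533368e-03  3.03041158e+00]
```

View pics/top6.png

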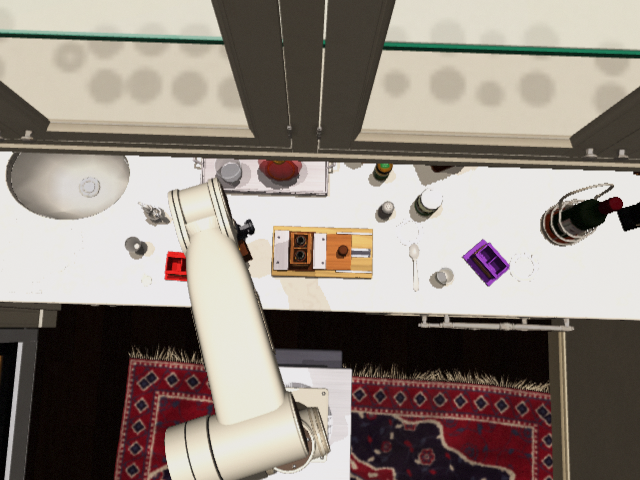

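```bash
python3 - <<'E'
from h import *
t=dict(np.load("top0.npz"));print(ray(t,210,196,.0),ray(t,270,196,0.))
t=dict(np.load("side0.npz"));W=pts(t)
m=(W[...,2]>.01)&(W[...,1]>.08)&(W[...,1]<.24)&(W[...,0]>.35);print("min x",W[...,0][m].min())
E
```

```text
[0.62202907 0.253597   0.        ] [0.6274364  0.08281343 0.        ]
min x 0.571741866442253
```

move_arm --moves '[[[-0.01,0,-0.02,0,0,0,1],[-0.01,0,-0.04,0,0,0,1],[0,0,-0.04,0,0,0,1],[0,0,-0.04,0,0,0,1],[0,0,-0.04,0,0,0,1],[0,0,-0.02,0,0,0,1],[0,0,-0.01,0,0,0,1]]]'

```text
clock: 11.43
eef_pos: [0.4473, 0.1501, 0.1504]
tool_rot: [0.977, 0.213, 0.003, -0.0]
ft_force: [0.2, -0.9, -1.4]
grip_width: 0.0612
```

```bash
python3 st.py
```

```text
t 11.43 pos [0.4473 0.1501 0.1504] toolz [ 0.0056  0.0015 -1.    ] yaw 24.57 F [ 0.2 -0.9 -1.4] w 0.0612
turn to level (30deg units) [-0.     0.011 -0.819]
```

move_arm --moves '[[[0,0.012,-0.025,0,0.011,0,1],[0,0.006,-0.03,0,0,0,1],[0,0,-0.025,0,0,0,1],[0,0,-0.015,0,0,0,1],[0,0,-0.005,0,0,0,1]]]'

```text
clock: 11.85
eef_pos: [0.4491, 0.1581, 0.0981]
tool_rot: [0.978, 0.21, 0.001, -0.001]
ft_force: [0.6, -0.3, -1.5]
grip_width: 0.0609
```

```bash
python3 st.py; python3 - <<'E'
from h import *
from workcell import *
c=camera("side");cv2.imwrite("pics/side7.png",cv2.resize(c["pixels"][190:370,200:400],None,fx=3.3,fy=3.3)[:,:,::-1])
E
```

```text
t 11.85 pos [0.4491 0.1581 0.0981] toolz [ 0.0016  0.0025 -1.    ] yaw 24.23 F [ 0.6 -0.3 -1.5] w 0.0609
turn to level (30deg units) [-0.004  0.004 -0.808]
```

View pics/side7.png

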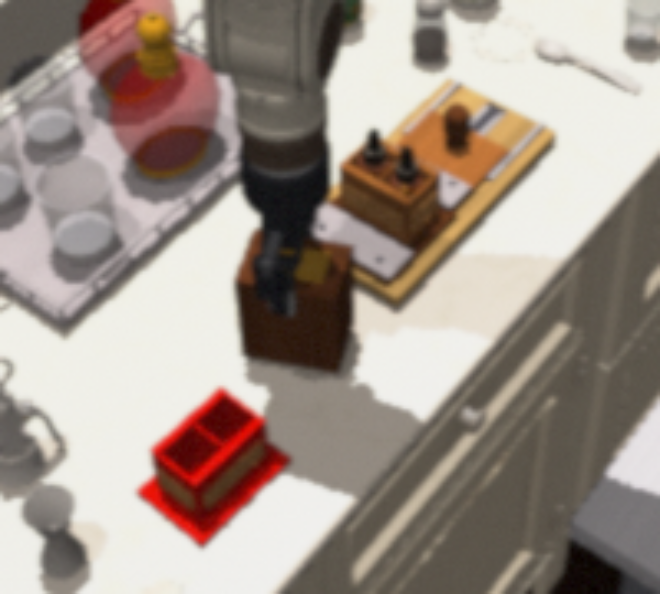

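The lid hangs level about 10 mm above the bare top, between the board and the red base. I lower it slowly until it touches.

move_arm --moves '[[[0,0,-0.006,0,0,0,1],[0,0,-0.006,0,0,0,1],[0,0,-0.006,0,0,0,1],[0,0,-0.004,0,0,0,1]]]'

```text
clock: 12.23
eef_pos: [0.451, 0.1587, 0.0883]
tool_rot: [0.978, 0.21, 0.003, -0.001]
ft_force: [-0.4, -0.5, -1.0]
grip_width: 0.0611
```

```bash
python3 st.py
```

```text
t 12.23 pos [0.451  0.1587 0.0883] toolz [ 0.0054  0.0039 -1.    ] yaw 24.2 F [-0.4 -0.5 -1. ] w 0.0611
turn to level (30deg units) [-0.005  0.012 -0.807]
```

move_arm --moves '[[[0,0,-0.003,-0.005,0.008,0,1],[0,0,-0.003,0,0,0,1]]]'

```text
clock: 12.4
eef_pos: [0.4511, 0.1587, 0.0869]
tool_rot: [0.978, 0.21, 0.001, -0.0]
ft_force: [-8.5, -3.6, 22.0]
grip_width: 0.0612
```

```bash
python3 st.py
```

```text
t 12.4 pos [0.4511 0.1587 0.0869] toolz [ 0.0016  0.0013 -1.    ] yaw 24.19 F [-8.5 -3.6 22. ] w 0.0612
turn to level (30deg units) [-0.002  0.004 -0.806]
```

It is touching, at 22 N upward. I stop and open.

move_arm --moves '[[[0,0,0.001,0,0,0,1],[0,0,0,0,0,0,-1],[0,0,0,0,0,0,-1],[0,0,0,0,0,0,-1],[0,0,0,0,0,0,-1],[0,0,0,0,0,0,-1]]]'

```text
clock: 12.9
eef_pos: [0.4528, 0.1594, 0.0893]
tool_rot: [0.978, 0.21, 0.003, -0.001]
ft_force: [0.0, -0.2, -1.7]
grip_width: 0.0852
```

```bash
python3 st.py
```

```text
t 12.9 pos [0.4528 0.1594 0.0893] toolz [ 0.0057  0.0026 -1.    ] yaw 24.2 F [ 0.  -0.2 -1.7] w 0.0852
turn to level (30deg units) [-0.003  0.012 -0.807]
```

move_arm --moves '[[[0,0,0.02,0,0,0,-1],[0,0,0.04,0,0,0,-1],[0,0,0.06,0,0,0,-1],[0,0,0.06,0,0,0,-1],[0,0,0.05,0,0,0,-1],[-0.05,0,0,0,0,0,-1],[-0.05,0,0,0,0,0,-1],[0,0,0,0,0,0,-1]]]'

```text
clock: 13.57
eef_pos: [0.4004, 0.1587, 0.2076]
tool_rot: [0.978, 0.209, 0.001, -0.001]
ft_force: [-0.1, -0.8, 0.1]
grip_width: 0.0856
```

```bash
python3 st.py; python3 look.py 8; python3 - <<'E'
from h import *
for n in("top","side","wrist"):
    c=dict(np.load(n+"8.npz"));W=pts(c);X,Y,z=W[...,0],W[...,1],W[...,2]
    m=(X>.35)&(X<.54)&(Y>.09)&(Y<.23)&(z>.095)&(z<.125)
    if m.sum()>30:
        q=W[m]; A=np.c_[q[:,:2],np.ones(len(q))]; k=(q[:,2]>.1); 
        print(n,"lid",rect(W,m),"plane",np.linalg.lstsq(A,q[:,2],rcond=None)[0])
    m=(X>.42)&(X<.52)&(Y>-.04)&(Y<.02)&(z>.1)&(z<.15); print(n,"bottle tops",m.sum(), np.nanmax(z[m]) if m.any() else '')
c=dict(np.load("side8.npz"));cv2.imwrite("pics/side8.png",cv2.resize(c["pixels"][140:370,170:440],None,fx=2.6,fy=2.6)[:,:,::-1])
E
```

```text
t 13.57 pos [0.4004 0.1587 0.2076] toolz [ 0.0019  0.0017 -1.    ] yaw 24.11 F [-0.1 -0.8  0.1] w 0.0856
turn to level (30deg units) [-0.002  0.004 -0.804]
side knob (((465.0, -121.69157409667969), (23.760595321655273, 24.8857364654541), 68.54268646240234), 59, array([ 0.46386541, -0.11950873,  0.07405993]))
side plates/foot (((465.2147521972656, -43.04407501220703), (108.30979919433594, 223.48602294921875), 0.9995635747909546), 787, array([ 0.44705101, -0.05134316,  0.03307208]))
top knob (((468.8796691894531, -123.72203826904297), (25.184520721435547, 25.74618148803711), 41.7972297668457), 83, array([ 0.4682423 , -0.12425562,  0.07387314]))
top lid top (((487.17578125, -8.098878860473633), (9.79784107208252, 11.140835762023926), 73.88695526123047), 14, array([ 0.48698994, -0.00899463,  0.12810367]))
top plates/foot (((467.0358581542969, -78.7637939453125), (140.51695251464844, 109.64927673339844), 88.44131469726562), 1055, array([ 0.46550149, -0.08426067,  0.03245038]))
wrist knob (((460.4393005371094, -112.7059326171875), (19.708526611328125, 4.55718994140625), 29.752893447875977)
[... 439 characters left out ...]
591552734375), (52.23842239379883, 34.924922943115234), 24.689029693603516), 226, array([0.47785996, 0.15320069, 0.10984102])) plane [0.01404833 0.01890517 0.10032331]
top bottle tops 110 0.13204867520504204
side lid (((447.9468994140625, 158.6173095703125), (92.4299087524414, 69.12203979492188), 23.81009292602539), 586, array([0.446311 , 0.1644639, 0.110312 ])) plane [ 0.04480158 -0.06038832  0.09915883]
side bottle tops 96 0.13081365964886593
wrist lid (((447.8937072753906, 157.9385223388672), (91.34564208984375, 62.13135528564453), 24.177417755126953), 13189, array([0.45180654, 0.159412  , 0.11005284])) plane [-0.00152112 -0.00200631  0.11104953]
wrist bottle tops 2398 0.13127152163073652
```

View pics/side8.png

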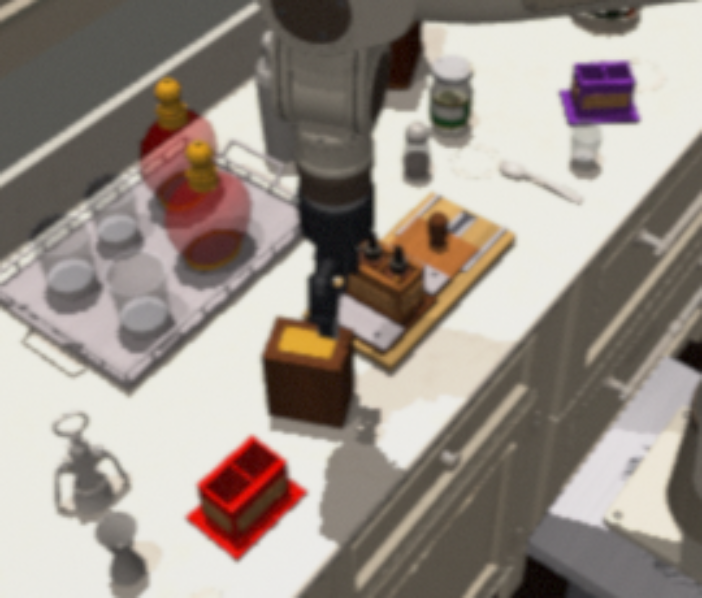

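The lid stands at (0.448, 0.158) with its top at 0.110 m, tilted under 0.003 rad. The bottles are upright, the knob is still at y = -0.124 and the gripper is free. I hand the job in.

move_arm --moves '[[[0,0,0,0,0,0,-1],[0,0,0,0,0,0,-1]]]'

```text
clock: 13.88
eef_pos: [0.4048, 0.1591, 0.2065]
tool_rot: [0.978, 0.208, 0.002, -0.0]
ft_force: [-0.3, 0.5, -0.2]
grip_width: 0.0855
```

```bash
python3 st.py; python3 -c "
from workcell import *
print(job_done())"
```

```text
t 13.88 pos [0.4048 0.1591 0.2065] toolz [ 0.0038  0.0014 -1.    ] yaw 24.05 F [-0.3  0.5 -0.2] w 0.0855
turn to level (30deg units) [-0.001  0.008 -0.802]
the job is handed in; nothing more can be done
None
```

The box is open and I handed the job in at 13.9 s; no verdict was reported. I gripped the knob and slid the jaw home: 44 mm of travel, then a 27 N stop. Then I drew the lid straight up 145 mm with about 11–13 N of pull. I set it down on the bare worktop between the board and the red look-alike.

- **Lid:** it stands at (0.448, 0.158) with its top at 0.110 m, so the rim is on the worktop. By the wrist camera it is level to about 0.003 rad. The side camera's rough plane fit was steeper because it also took in the lid's side faces, and I gave it no weight.
- **Base and bottles:** the knob is still at y = -0.124, so the jaw is at about 0.056 m. Both plates are over the foot and both bottles stand in their pockets.
- **Bystanders:** they look unmoved in the pictures, but I did not measure them.
- **Unplanned:** while I carried the lid, joint 6 came to its range limit at 3.1407 rad. The lid tilted about 4 degrees in free air. I turned the tool about 25 degrees to clear it, so the lid stands at that yaw.
- **Touchdown force:** the lid met the worktop at 22 N.

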